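# Nip an offcut in the ratchet clamp

### The arm

A 6-joint arm with a two-finger parallel gripper is mounted at the origin on a cart in front of the work surface, level with it; the furniture and walls round the work are solid. World frame = base frame: x ahead of the robot, y to its left, z up, the work surface at z = 0. Lengths are in m, angles in rad, forces in N, time in s.
With the tool pointing down it reaches from about 0.325 to 0.775 m from the base axis. Payload 5.5 kg.
Tool frame: the origin (TCP) lies between the finger pads, 19 mm behind the fingertips; this is the grasp point; z points along the fingers, y is the line along which they close (so a half turn about z gives the same grasp; the last joint's range is limited). The gripper opens to 85 mm and grips with 20 to 120 N. Pads are 22 mm wide; open, the fingers measure 114 mm over their backs; the gripper's body (76 mm by 85 mm) begins 54 mm behind the grasp point. The pads swing forward as they close: fully open they stand 13 mm farther back than shut.
Start: joints at [1.253, 0.091, 1.231, -0, 1.82, -0.057], TCP at [0.155, 0.58, 0.25] pointing down, gripper open.
Joint ranges: [-2.87, 2.87], [-0.86, 2.18], [0.17, 2.46], [-1.51, 4.65], [0.06, 2.69], [-2.65, 2.65]. Speed limits (rad/s): [2.57, 2.57, 3.01, 3.14, 3.14, 3.14].

### API

Orientations are given as a rotation vector (axis times angle).
In Python, from station import ctrl, vision, job gives the robot as it stands. The module is installed in compiled form; this text tells all that it offers.
- The arm moves only by the tool carry_out, never from a script. Its argument "increments" is a list of rows, each an object with "xyz": the shift along the tool's x, y, z in units of 0.025 m (1.0 is 0.025 m), a list of three; "turn": the turn, a rotation vector about the tool's x, y, z in units of 0.12 rad (1.0 is 0.12 rad), a list of three; "claw": the opening, from -1 (shut) to 1 (fully open). A call has 1 to 12 rows; each row shifts and turns the commanded pose from where the row before left it, along the tool's axes as they then stand; what a row does not reach is not made up. A row lasts 1/10 s, in which the tool goes at most 50 mm and 8.59 degrees, less where a joint would pass 70% of its speed; a pose out of reach is approached as far as the arm can. A call with a number of a shift or a turn outside -1 to 1 is refused whole. A call with a gripper value outside its range is refused whole. The fingers move at their own pace and stop on an object; the grip force is fixed at half the most. Time passes only in rows, so rows that do not move let the fingers close. It gives the time, the measured TCP pose, the force, the opening and the grip force at its end, in the units of the state.
- ctrl.sense(): the state, without advancing time (a new reading comes with each control period).
- vision.read_camera(name): name is "scene" or "top" or "wrist"; returns (picture, depth): 420x560x3 uint8, red, green, blue; 420x560 float32, m along the optical axis (not along the pixel's ray), 0 where there is no reading.
- vision.get_calibration(name): a dict with "fx", "fy", "cx", "cy" (pixels), "k1" (the pictures are not rectified: a ray, as slopes to the right and down, at radius r is drawn at 1 + k1 r^2 times it, then the intrinsics apply), "view" (4x4, takes a point from world to camera coordinates); the wrist camera has in their place "hand_eye" (4x4, takes a point from camera to tool coordinates, whose origin is the TCP and whose axes are the flange's). Camera axes: x right, y down, z forward; pixel columns grow to the right and rows downward; lengths in m; the calibration is good to about 2 mm. A picture is of the moment at which its call begins: read the wrist's pose just before it. get_calibration takes no time and is no camera call.
- job.sign_off(): hands the job in; it is judged then, once.
The state is a dict: "t": time; "q": joint angles; "joint_velocities": joint speeds; "effort": joint torques, N m; "tool_pos": TCP position; "ee_rot": TCP orientation; "contact_force": force on the tool from outside, world axes, zero at the start; "torque": the same for the moment, N m; "grip_width": opening from 0.0 (shut) to 1.0 (fully open); "gripper_force": force on a finger pad.
Only numpy, scipy, OpenCV 4.12 (cv2) and the standard library are available. Lean on these libraries where they do the work, as an engineer would, in place of code of your own. Each camera call takes 0.05 s, during which the arm holds its last target. There are 200 camera calls.

### The job

Clamp the long offcut in the low ratchet clamp, ready for sanding. The jaw stands too close, so throw the pawl's ball lever back, turn the knob anticlockwise to open the jaw, and lay the offcut flat on the clamp's bed, along the jaws and about centred on them. Then throw the pawl in again and advance the knob clockwise click by click until the jaw's sprung pad is pushed about halfway in, never right home, and leave the pawl holding it; leave the short offcut where it lies.

Things in the scene. Friction and masses are not known exactly. Their poses are not given: they have to be found in the camera images.
- clamp: Low grey cast-iron ratchet clamp bolted to the bench, 136 x 232 mm. Origin on the bench under the knob's axis; +y points to the fixed jaw (100 mm wide, face at y 148), the pawl is on the -x side (towards the robot). Moving jaw: carriage with sprung pad, 84 mm wide, between knob and fixed jaw. Both jaws' tops are 28 mm above the bench. Ratchet wheel under the knob: radius 62, top 48 mm.
- seat (a point): Where the middle of the offcut's underside belongs: on the clamp's bed (12 mm above the bench), 125 mm from the knob's axis, midway along the jaws, with its long side against the fixed jaw. Axes as the clamp's: x along the jaws, +y to the fixed jaw. The jaw fully open leaves 54 mm (offcut 45), from 31.5 mm on the knob's side to 22.5 mm on the other.
- offcut_long: The work: plain pine offcut 160 (x) x 45 (y) x 38 (z) mm, 0.11 to 0.22 kg, the longer and thicker of two. Origin at the centre of its underside. It stands 22 mm above the jaws when seated: gripped across y by its upper 19 mm, the fingertips stay above them.
- offcut_short: Bystander, loose: offcut 95 x 60 x 19 mm, origin at the centre of its underside.
- knob_grip (a point): On the knob's vertical axis, 90 mm above the bench: TCP point for gripping it. Black ribbed round knob, 52 mm across, from 70 to 102 mm above the bench, on top of the ratchet wheel; needs up to 0.2 N m when clamping.
- knob (a joint): Knob angle, rad: 0 = jaw fully open (stop), grows clockwise seen from above, to 2.2; starts at 1.1 to 1.5. Moves the jaw 10 mm per rad; gap = 54 mm - 10 mm x angle with the pad out. 24 teeth: a click every 0.262 rad. With the pawl in it turns only clockwise (falling back by less than a tooth when let go under load); with the pawl back it turns both ways and the pad's spring can push it open.
- pawl (a joint): Pawl angle, rad: 0 to 0.3 = in (the nose lies on the wheel, lifting and dropping as teeth pass), 0.96 = thrown back on its stop, clear of the wheel. By its own weight it falls in below about 0.5 and back above about 0.6.
- pawl_ball (a point): Centre of the dark steel ball (24 mm) on the pawl's lever, 102 mm above the bench. The 48 mm lever stands 89 mm from the knob's axis on the clamp's -x side and swings along clamp y about a level shaft at y -24, 60 mm high. Pawl in: ball at y 0, leaning to +y; thrown back: ball at y -44, leaning to -y. A push of 2 N along y throws it.
- pad_face (a point): Centre of the sprung pad's wood-lined face, 20 mm above the bench, at clamp x 0.
- pad (a joint): How far the pad is pushed into the jaw against its spring, m: 0 = out, 0.012 = home on its stop. Spring 1.2 N per mm.

How it is judged:
By the outcome, as a careful person would: the job done as asked, in the order asked, and still so for the second after the job is handed in, with the robot touching nothing.
It also fails if it takes over 72 s, if anything falls off the work surface, if the arm or the gripper's body presses on something with over 40 N, if the wrist force passes 120 N, or if a joint passes its speed limit or range.

## Working session

There is one attempt and no reset: what is moved stays moved. The work goes in short steps, Python scripts to look and compute and a tool call to move; the robot and the scene stay as the last step left them, time stands still between calls to the robot, and variables do not carry over. Pictures are saved under pics/ and viewed, at most 10 in all, crops included, and the job is handed in when it is done.

Besides the shell and the picture viewer there is one more tool, called after "Call:" by a JSON object that holds its "name" and its "arguments". carry_out: Moves the arm, as the interface text tells. Shifts and turns lie within -1 to 1; 1 stands for 0.025 m of shift or 0.12 rad of turn. Its arguments: {"type":"object","properties":{"increments":{"type":"array","items":{"type":"object","properties":{"xyz":{"type":"array","items":{"type":"number"}},"turn":{"type":"array","items":{"type":"number"}},"claw":{"type":"number"}}}}},"required":["increments"]}

```bash
mkdir -p pics
cat > h.py <<'E'
import numpy as np, cv2
from station import ctrl, vision, job
from scipy.spatial.transform import Rotation as R
def cam(name):
    s=ctrl.sense(); p,d=vision.read_camera(name); c=vision.get_calibration(name)
    if 'view' in c: T=np.linalg.inv(np.array(c['view']))
    else:
        W=np.eye(4); W[:3,:3]=R.from_rotvec(s['ee_rot']).as_matrix(); W[:3,3]=s['tool_pos']; T=W@np.array(c['hand_eye'])
    return p,d,c,T
def slopes(c,uv):
    uv=np.asarray(uv,float).reshape(-1,2)
    K=np.array([[c['fx'],0,c['cx']],[0,c['fy'],c['cy']],[0,0,1]])
    return cv2.undistortPoints(uv[:,None],K,np.array([c['k1'],0,0,0.]))[:,0]
def plane(c,T,uv,z):
    s=slopes(c,uv); r=np.c_[s,np.ones(len(s))]@T[:3,:3].T
    return T[:3,3]+r*((z-T[2,3])/r[:,2])[:,None]
def cloud(d,c,T):
    v,u=np.mgrid[:420,:560]; s=slopes(c,np.c_[u.ravel(),v.ravel()]); dd=d.ravel()[:,None]
    return (np.c_[s*dd,dd]@T[:3,:3].T+T[:3,3]).reshape(420,560,3)
def save(n,p): cv2.imwrite('pics/'+n,cv2.cvtColor(p,cv2.COLOR_RGB2BGR))
E
python3 - <<'E'
from h import *
for n in('scene','top'):
    p,d,c,T=cam(n); save(n+'1.png',p); np.savez(n+'.npz',p=p,d=d,T=T); print(n,T.round(3).tolist(),c['k1'],(d>0).mean())
s=ctrl.sense();print(s)
E
```

```text
scene [[0.648, -0.368, 0.667, -0.241], [-0.761, -0.328, 0.559, -0.724], [0.013, -0.87, -0.493, 0.644], [0.0, 0.0, 0.0, 1.0]] -0.08722819763823116 0.9961309523809524
top [[0.021, -0.979, 0.205, 0.285], [-1.0, -0.02, 0.007, -0.097], [-0.003, -0.205, -0.979, 1.188], [0.0, 0.0, 0.0, 1.0]] -0.0675653655050776 0.9962202380952381
{'t': 0.1, 'q': array([ 1.25330239e+00,  9.18082466e-02,  1.23177400e+00,  4.19181583e-06,
        1.81982773e+00, -5.66974506e-02]), 'joint_velocities': array([ 0.00140715, -0.00172032, -0.0028478 ,  0.00089411,  0.00132417,
        0.00163176]), 'effort': array([ 2.92031247e-03, -4.60213959e+01, -4.19222152e+01, -8.46892135e-05,
        1.05032502e-02, -1.45357484e-05]), 'tool_pos': array([0.15463758, 0.57949361, 0.24894433]), 'ee_rot': array([-4.08451964e-01, -3.11458097e+00,  2.80333787e-03]), 'contact_force': array([-0.14227242,  0.0353413 , -0.35898275]), 'torque': array([-0.01277036,  0.0099881 ,  0.01560719]), 'gripper_force': 0.0, 'grip_width': 1.0010723435658293}
```

View pics/top1.png

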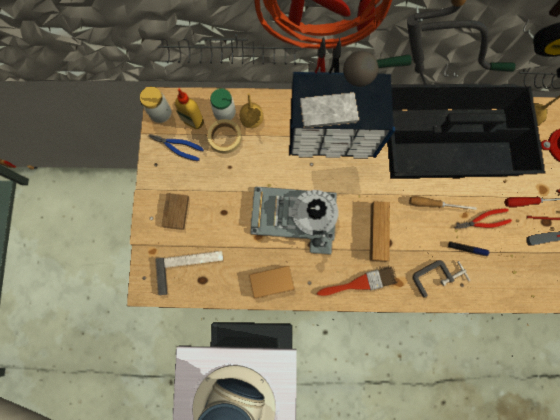

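View pics/scene1.png

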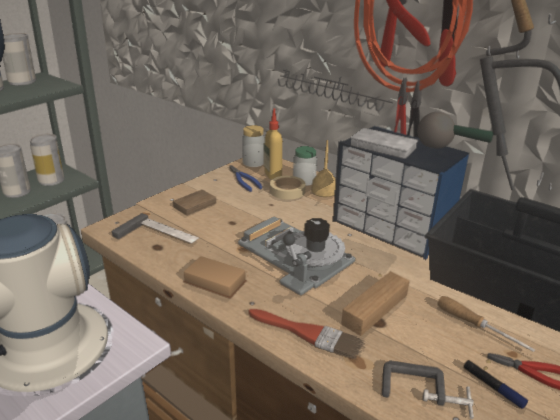

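The top view shows the clamp with its knob at (318,208), the fixed jaw to the left near column 258 (world +y), and the pawl lever near (320,243). The long offcut is at (380,231), lying along world x. The scene view agrees: black knob at (316,230), pawl ball near (290,238), long offcut at (377,300). The short offcut is probably the block at (272,282) in the top view.

Run:
```python
from h import *
z=np.load('top.npz'); c=vision.get_calibration('top'); P=cloud(z['d'],c,z['T']); p=z['p']
hsv=cv2.cvtColor(p,cv2.COLOR_RGB2HSV)
def box(name,sel):
    X=P[sel]; r=cv2.minAreaRect(X[:,:2].astype(np.float32)*1000); print(name,len(X),X.mean(0).round(4),'z',np.percentile(X[:,2],[5,50,95]).round(4),r)
def roi(u0,u1,v0,v1):
    m=np.zeros((420,560),bool); m[v0:v1,u0:u1]=1; return m
Z=P[...,2]
box('long',roi(360,400,190,275)&(Z>.03)&(Z<.045))
box('short',roi(240,305,255,305)&(Z>.012)&(Z<.06))
box('dark',roi(155,195,185,235)&(Z>.01)&(Z<.06))
box('knob',roi(285,350,175,240)&(Z>.095)&(Z<.11))
box('wheel',roi(270,350,175,245)&(Z>.040)&(Z<.056))
box('ball',roi(285,350,225,260)&(Z>.08)&(Z<.12))
box('fixed',roi(240,285,180,245)&(Z>.02)&(Z<.034))
box('clampall',roi(240,345,180,256)&(Z>.006))
# table
print('table',np.median(Z[roi(200,240,225,240)]))
save('crop.png',cv2.resize(p[175:300,235:405],None,fx=4,fy=4,interpolation=cv2.INTER_CUBIC))
```

```text
long 1016 [ 0.465  -0.3792  0.0379] z [0.034  0.0379 0.0417] ((465.5772705078125, -379.9187316894531), (46.932865142822266, 160.79852294921875), 87.70329284667969)
short 1013 [ 0.3244 -0.0889  0.0285] z [0.0247 0.0285 0.0323] ((324.1798095703125, -88.58534240722656), (65.36697387695312, 109.99400329589844), 13.557311058044434)
dark 763 [0.5117 0.183  0.0192] z [0.0152 0.0193 0.023 ] ((512.3516235351562, 184.17828369140625), (62.60696029663086, 95.09599304199219), 85.20745086669922)
knob 294 [ 0.5081 -0.202   0.1015] z [0.0972 0.1017 0.1057] ((483.0845642089844, -195.92538452148438), (49.42870330810547, 105.68758392333984), 76.75711822509766)
wheel 1149 [ 0.5096 -0.2014  0.0443] z [0.0406 0.0439 0.0495] ((510.6692810058594, -202.71658325195312), (122.78805541992188, 123.53720092773438), 67.6237564086914)
ball 72 [ 0.4212 -0.1998  0.1108] z [0.1045 0.1113 0.1155] ((421.6396789550781, -200.29991149902344), (22.352205276489258, 22.287546157836914), 23.763553619384766)
fixed 500 [ 0.517  -0.0662  0.0277] z [0.0228 0.0281 0.0318] ((523.4242553710938, -73.56987762451172), (120.77308654785156, 90.14154052734375), 0.9286046028137207)
clampall 4419 [ 0.5016 -0.1505  0.0389] z [0.0092 0.0272 0.1019] ((447.92864990234375, -142.71067810058594), (321.6109619140625, 280.3187561035156), 2.34175968170166)
table 0.00047558794341728827
```

View pics/crop.png

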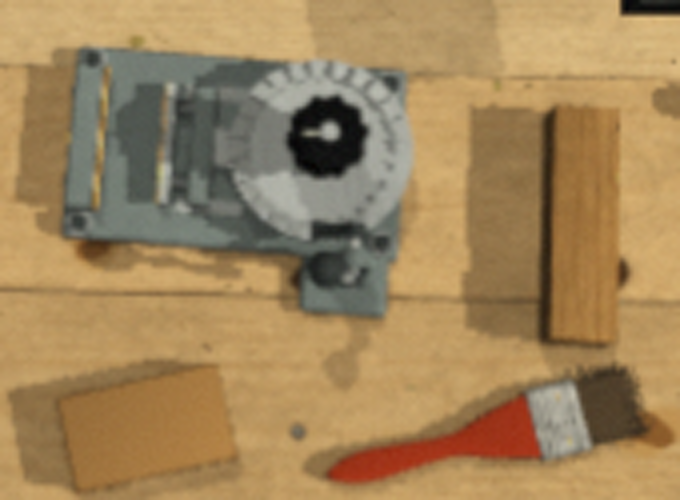

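The crop shows the knob at (328,135) with its index line pointing left, the ball at (330,268), the fixed jaw's lining at column 104 and the pad's lining at column 162. The long offcut runs from (552,105) to (615,343). Next I'll go above the clamp for a wrist view.

```bash
cat >> h.py <<'E'
def go(xyz,yaw=None):
    """shift to world xyz in tool units, and turn about tool z so that tool y lies at 'yaw' from world y (mod pi)"""
    s=ctrl.sense(); M=R.from_rotvec(s['ee_rot']).as_matrix()
    out=M.T@(np.array(xyz)-s['tool_pos'])/0.025
    y=M[:,1]; cur=np.arctan2(-y[0],y[1]); 
    print('t',round(s['t'],2),'pos',s['tool_pos'].round(4),'shift units',out.round(2),'tool y yaw',round(cur,3),'tilt',M[:,2].round(3),'q6',s['q'][5].round(3))
    if yaw is not None:
        dz=(yaw-cur+np.pi/2)%np.pi-np.pi/2; print('turn tool z units',round(-dz/0.12,2))
E
python3 - <<'E'
from h import *
c=vision.get_calibration('wrist'); print(np.array(c['hand_eye']).round(3).tolist(),c['fx'])
s=ctrl.sense(); print(R.from_rotvec(s['ee_rot']).as_matrix().round(3).tolist())
go([0.44,-0.12,0.36],-0.04)
E
```

```text
[[0.001, -0.947, -0.322, 0.082], [1.0, 0.001, 0.002, -0.001], [-0.001, -0.322, 0.947, -0.125], [0.0, 0.0, 0.0, 1.0]] 351.2563796657115
[[-0.966, 0.258, -0.001], [0.258, 0.966, -0.002], [0.0, -0.002, -1.0]]
t 0.1 pos [0.1546 0.5795 0.2489] shift units [-18.24 -24.1   -4.4 ] tool y yaw -0.261 tilt [-0.001 -0.002 -1.   ] q6 -0.057
turn tool z units -1.84
```

Call:
{"name": "carry_out", "arguments": {"increments": [{"xyz": [-0.68,-0.98,-0.13],"turn": [0,0,0],"claw": -1},{"xyz": [-0.68,-0.98,-0.13],"turn": [0,0,0],"claw": -1},{"xyz": [-0.68,-0.98,-0.13],"turn": [0,0,0],"claw": -1},{"xyz": [-0.68,-0.98,-0.13],"turn": [0,0,0],"claw": -1},{"xyz": [-0.68,-0.98,-0.13],"turn": [0,0,0],"claw": -1},{"xyz": [-0.68,-0.98,-0.13],"turn": [0,0,0],"claw": -1},{"xyz": [-0.68,-0.98,-0.13],"turn": [0,0,0],"claw": -1},{"xyz": [-0.68,-0.98,-0.13],"turn": [0,0,0],"claw": -1},{"xyz": [-0.68,-0.98,-0.13],"turn": [0,0,0],"claw": -1},{"xyz": [-0.68,-0.98,-0.13],"turn": [0,0,0],"claw": -1},{"xyz": [-0.68,-0.98,-0.13],"turn": [0,0,0],"claw": -1},{"xyz": [-0.68,-0.98,-0.13],"turn": [0,0,0],"claw": -1}]}}

```text
t: 1.3
tool_pos: [0.2761, 0.2419, 0.2888]
ee_rot: [-0.408, -3.115, 0.001]
contact_force: [0.9, -0.4, -1.0]
grip_width: -0.004
gripper_force: 0.0
```

Call:
{"name": "carry_out", "arguments": {"increments": [{"xyz": [-0.68,-0.98,-0.13],"turn": [0,0,0],"claw": -1},{"xyz": [-0.68,-0.98,-0.13],"turn": [0,0,0],"claw": -1},{"xyz": [-0.68,-0.98,-0.13],"turn": [0,0,0],"claw": -1},{"xyz": [-0.68,-0.98,-0.13],"turn": [0,0,0],"claw": -1},{"xyz": [-0.68,-0.98,-0.13],"turn": [0,0,0],"claw": -1},{"xyz": [-0.68,-0.98,-0.13],"turn": [0,0,0],"claw": -1},{"xyz": [-0.68,-0.98,-0.13],"turn": [0,0,0],"claw": -1},{"xyz": [-0.68,-0.98,-0.13],"turn": [0,0,0],"claw": -1},{"xyz": [-0.68,-0.98,-0.13],"turn": [0,0,0],"claw": -1},{"xyz": [-0.68,-0.98,-0.13],"turn": [0,0,0],"claw": -1},{"xyz": [-0.68,-0.98,-0.13],"turn": [0,0,-0.9],"claw": -1},{"xyz": [-0.68,-0.98,-0.13],"turn": [0,0,-0.9],"claw": -1}]}}

```text
t: 2.5
tool_pos: [0.4003, -0.0937, 0.3279]
ee_rot: [-0.064, -3.141, -0.0]
contact_force: [0.2, -0.0, 0.1]
grip_width: 0.004
gripper_force: 0.0
```

Call:
{"name": "carry_out", "arguments": {"increments": [{"xyz": [-0.2,-0.98,0],"turn": [0,0,0],"claw": -1},{"xyz": [-0.2,-0.98,0],"turn": [0,0,0],"claw": -1},{"xyz": [0,0,0],"turn": [0,0,0],"claw": -1},{"xyz": [0,0,0],"turn": [0,0,0],"claw": -1}]}}

```text
t: 2.9
tool_pos: [0.4079, -0.1418, 0.3275]
ee_rot: [-0.072, -3.14, -0.001]
contact_force: [-0.6, 0.1, -0.3]
grip_width: 0.002
gripper_force: 0.0
```

Run:
```python
from h import *
p,d,c,T=cam('wrist'); save('w1.png',p); np.savez('w1.npz',p=p,d=d,T=T); print((d>0).mean())
P=cloud(d,c,T); Z=P[...,2]
go([0.42,-0.15,0.33],-0.04)
print('P extents',P[d>0].min(0),P[d>0].max(0))
def box(n,sel):
    X=P[sel]
    if len(X)<5: print(n,len(X)); return
    print(n,len(X),X.mean(0).round(4),np.median(Z[sel]).round(4),cv2.minAreaRect(X[:,:2].astype(np.float32)*1000))
near=lambda x,y,r:np.hypot(P[...,0]-x,P[...,1]-y)<r
box('knob',near(.51,-.202,.04)&(Z>.09)&(Z<.112))
box('wheel',near(.51,-.202,.075)&(Z>.042)&(Z<.053))
box('ball',near(.421,-.2,.03)&(Z>.09)&(Z<.13))
box('jawtops',near(.52,-.06,.09)&(Z>.024)&(Z<.033))
```

```text
0.9962840136054422
t 2.95 pos [ 0.4079 -0.1413  0.3278] shift units [-0.5  -0.32 -0.09] tool y yaw -0.045 tilt [-0.     0.001 -1.   ] q6 -1.938
turn tool z units -0.04
P extents [-0.06512639 -1.14962892 -0.89576983] [0.90380471 0.89415444 0.39820322]
knob 1508 [ 0.5086 -0.2028  0.1013] 0.1022 ((511.2550048828125, -204.21566772460938), (49.80569839477539, 52.34089279174805), 45.48696517944336)
wheel 3980 [ 0.4992 -0.2019  0.0446] 0.0437 ((508.44219970703125, -206.11306762695312), (115.00288391113281, 123.55486297607422), 37.37276077270508)
ball 425 [ 0.4208 -0.2003  0.1117] 0.1124 ((422.0609130859375, -201.06922912597656), (23.206323623657227, 22.18828010559082), 60.172306060791016)
jawtops 2547 [ 0.5158 -0.0819  0.0285] 0.0288 ((518.5667114257812, -89.21786499023438), (114.61903381347656, 99.88584899902344), 86.98030090332031)
```

View pics/w1.png

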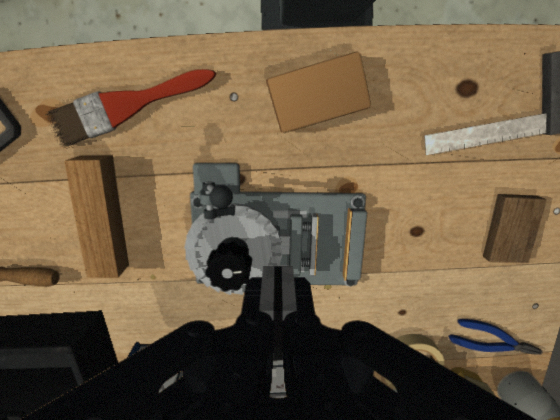

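The wrist view is upside-down (robot at top): ball at (220,196), knob at (228,265) with its index pointing right, fixed-jaw lining at column 350 (rows 208–284), pad lining at column 316. I'll fit the clamp's yaw from the lining.

```bash
cat >> h.py <<'E'
def lining(p,d,c,T,ctr,y0,y1,dbg=''):
    P=cloud(d,c,T); hsv=cv2.cvtColor(p,cv2.COLOR_RGB2HSV)
    m=(hsv[...,1]>70)&(hsv[...,0]<25)&(P[...,2]>.015)&(P[...,2]<.04)&(abs(P[...,0]-ctr[0])<.06)&(P[...,1]>y0)&(P[...,1]<y1)
    v,u=np.nonzero(m); X=plane(c,T,np.c_[u,v],0.027)
    r=cv2.fitLine(X[:,:2].astype(np.float32),cv2.DIST_HUBER,0,1e-3,1e-3).ravel(); s=np.sign(r[0])
    print(dbg,len(X),'line pt',r[2:].round(4),'yaw',np.arctan2(s*r[1],s*r[0]).round(4),'x range',X[:,0].min().round(4),X[:,0].max().round(4),'ymean',X[:,1].mean().round(4))
    return X
E
python3 - <<'E'
from h import *
for n in ('w1','top'):
    z=np.load(n+'.npz'); p,d,T=z['p'],z['d'],z['T']; c=vision.get_calibration('wrist' if n=='w1' else 'top')
    lining(p,d,c,T,(.515,),-.075,-.03,n+' fixed'); 
    P=cloud(d,c,T); Z=P[...,2]
    # base plate (grey, z~.012) far edges in the +y part
    hsv=cv2.cvtColor(p,cv2.COLOR_RGB2HSV)
    m=((Z>.006)&(Z<.035)&(abs(P[...,0]-.5)<.12)&(P[...,1]>-.13)&(P[...,1]<.0)&(hsv[...,1]<70)).astype(np.uint8)
    m=cv2.morphologyEx(m,cv2.MORPH_OPEN,np.ones((3,3)))
    k=max(cv2.findContours(m,0,1)[0],key=cv2.contourArea)[:,0]; X=P[k[:,1],k[:,0]]
    print(n,'plate',cv2.minAreaRect(X[:,:2].astype(np.float32)*1000))
    # knob centre: dark top circle pixels on plane z=.102
    m=(np.hypot(P[...,0]-.51,P[...,1]+.202)<.05)&(Z>.085); v,u=np.nonzero(m)
    ym=np.array([X for X in P[m]]); top=ym[ym[:,2]>.096]
    print('knob circ',cv2.minEnclosingCircle(top[:,:2].astype(np.float32)*1000), top[:,2].mean())
    w=m&(p.min(2)>110)&(Z>.09); v,u=np.nonzero(w); X=plane(c,T,np.c_[u,v],.102); f=cv2.fitLine(X[:,:2].astype(np.float32),2,0,1e-3,1e-3).ravel() if len(X)>3 else None
    print('index',len(X),X[:,:2].min(0),X[:,:2].max(0),f)
E
```

```text
w1 fixed 336 line pt [ 0.5146 -0.0547] yaw -0.0583 x range 0.4673 0.5714 ymean -0.0534
w1 plate ((518.12353515625, -82.23506927490234), (100.55400848388672, 134.9019775390625), 86.97374725341797)
knob circ ((512.012939453125, -203.8765411376953), 26.4638729095459) 0.10194991077893858
index 85 [ 0.50785604 -0.2247174 ] [ 0.52361359 -0.18881008] [ 0.25468534 -0.96702397  0.5132235  -0.2033101 ]
top fixed 68 line pt [ 0.5193 -0.0526] yaw -0.0627 x range 0.4727 0.5677 ymean -0.0526
top plate ((518.5718994140625, -80.11245727539062), (100.61138153076172, 137.10789489746094), 88.2495346069336)
knob circ ((510.9051208496094, -202.2758026123047), 25.99449920654297) 0.10147155101202396
index 23 [ 0.49767604 -0.22726959] [ 0.52637735 -0.18884597] [ 0.11687668  0.9931464   0.5108098  -0.20721093]
```

Call:
{"name": "carry_out", "arguments": {"increments": [{"xyz": [-0.62,-0.58,0.9],"turn": [0,0,0],"claw": -1},{"xyz": [0,0,1],"turn": [0,0,0],"claw": -1},{"xyz": [0,0,1],"turn": [0,0,0],"claw": -1},{"xyz": [0,0,1],"turn": [0,0,0],"claw": -1},{"xyz": [0,0,1],"turn": [0,0,0],"claw": -1},{"xyz": [0,0,1],"turn": [0,0,0],"claw": -1},{"xyz": [0,0,1],"turn": [0,0,0],"claw": -1},{"xyz": [0,0,1],"turn": [0,0,0],"claw": -1},{"xyz": [0,0,0.9],"turn": [0,0,0],"claw": -1},{"xyz": [0,0,0],"turn": [0,0,0],"claw": -1}]}}

```text
t: 3.95
tool_pos: [0.4212, -0.1551, 0.1047]
ee_rot: [-0.068, -3.136, -0.004]
contact_force: [0.2, 1.2, 0.7]
grip_width: 0.002
gripper_force: 0.0
```

Call:
{"name": "carry_out", "arguments": {"increments": [{"xyz": [0,-0.4,0],"turn": [0,0,0],"claw": -1},{"xyz": [0,-0.4,0],"turn": [0,0,0],"claw": -1},{"xyz": [0,-0.4,0],"turn": [0,0,0],"claw": -1},{"xyz": [0,-0.4,0],"turn": [0,0,0],"claw": -1},{"xyz": [0,-0.4,0],"turn": [0,0,0],"claw": -1},{"xyz": [0,-0.2,0],"turn": [0,0,0],"claw": -1}]}}

```text
t: 4.55
tool_pos: [0.4203, -0.2132, 0.1081]
ee_rot: [0.072, 3.141, -0.001]
contact_force: [-0.5, -0.0, 0.2]
grip_width: 0.002
gripper_force: 0.0
```

Run:
```python
from h import *
s=ctrl.sense(); print(s['contact_force'])
p,d,c,T=cam('top'); P=cloud(d,c,T); Z=P[...,2]; save('t2.png',cv2.resize(p[175:280,235:365],None,fx=4,fy=4))
go([0.511,-0.203,0.20])
```

```text
[-0.45575827 -0.04183062  0.23318531]
t 4.6 pos [ 0.4202 -0.2134  0.108 ] shift units [-3.61  0.58 -3.68] tool y yaw -0.046 tilt [-0.    -0.001 -1.   ] q6 -2.066
```

Call:
{"name": "carry_out", "arguments": {"increments": [{"xyz": [0,0.2,-1],"turn": [0,0,0],"claw": 1},{"xyz": [-0.9,0.2,-1],"turn": [0,0,0],"claw": 1},{"xyz": [-0.9,0.1,-1],"turn": [0,0,0],"claw": 1},{"xyz": [-0.9,0.1,-0.7],"turn": [0,0,0],"claw": 1},{"xyz": [-0.9,0,0],"turn": [0,0,1],"claw": 1},{"xyz": [0,0,0],"turn": [0,0,1],"claw": 1},{"xyz": [0,0,0],"turn": [0,0,1],"claw": 1},{"xyz": [0,0,0],"turn": [0,0,1],"claw": 1},{"xyz": [0,0,0],"turn": [0,0,1],"claw": 1},{"xyz": [0,0,0],"turn": [0,0,1],"claw": 1},{"xyz": [0,0,0],"turn": [0,0,1],"claw": 1},{"xyz": [0,0,0],"turn": [0,0,1],"claw": 1}]}}

```text
t: 5.8
tool_pos: [0.511, -0.2009, 0.2003]
ee_rot: [-1.519, -2.749, -0.0]
contact_force: [0.3, 0.2, -0.3]
grip_width: 0.997
gripper_force: 0.0
```

Call:
{"name": "carry_out", "arguments": {"increments": [{"xyz": [0,0,0],"turn": [0,0,1],"claw": 1},{"xyz": [0,0,0],"turn": [0,0,1],"claw": 1},{"xyz": [0,0,0],"turn": [0,0,1],"claw": 1},{"xyz": [0,0,0],"turn": [0,0,1],"claw": 1},{"xyz": [0,0,0],"turn": [0,0,1],"claw": 1},{"xyz": [0,0,0],"turn": [0,0,0],"claw": 1},{"xyz": [0,0,0],"turn": [0,0,0],"claw": 1}]}}

```text
t: 6.5
tool_pos: [0.511, -0.2009, 0.2004]
ee_rot: [-2.255, -2.187, 0.0]
contact_force: [0.3, 0.5, 0.3]
grip_width: 1.005
gripper_force: 0.0
```

Run:
```python
from h import *
go([0.511,-0.203,0.09])
for n in ('w1',):
    z=np.load(n+'.npz'); c=vision.get_calibration('wrist')
    X=lining(z['p'],z['d'],c,z['T'],(.515,),-.13,-.075,n+' pad')
p,d,c,T=cam('top'); P=cloud(d,c,T); Z=P[...,2]
m=(np.hypot(P[...,0]-.42,P[...,1]+.22)<.05)&(Z>.085)&(Z<.125); print('ball',m.sum(),P[m].mean(0))
p,d,c,T=cam('wrist'); save('w2.png',p)
P=cloud(d,c,T); Z=P[...,2]
m=(np.hypot(P[...,0]-.42,P[...,1]+.22)<.05)&(Z>.085)&(Z<.125); print('ball w',m.sum(),P[m].mean(0))
m=(np.hypot(P[...,0]-.511,P[...,1]+.203)<.04)&(Z>.097)&(Z<.107);print('knob',m.sum(),cv2.minEnclosingCircle(P[m][:,:2].astype(np.float32)*1000))
```

```text
t 6.5 pos [ 0.511  -0.2009  0.2004] shift units [-0.08  0.    4.41] tool y yaw -1.602 tilt [-0.  0. -1.] q6 -0.406
w1 pad 84 line pt [ 0.5163 -0.096 ] yaw -0.053 x range 0.475 0.56 ymean -0.096
ball 0 [nan nan nan]
ball w 737 [ 0.42209333 -0.23623107  0.10690299]
knob 3833 ((512.0549926757812, -203.47097778320312), 26.16902732849121)<stdin>:7: RuntimeWarning: Mean of empty slice.
  ret = um.true_divide(
```

View pics/w2.png

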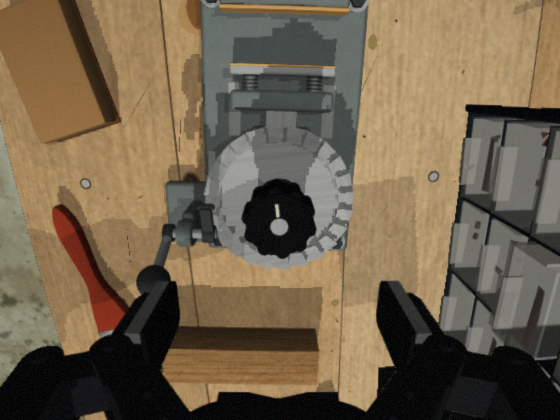

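The view shows the ball thrown back at (153,280), well behind the shaft. The knob is at (279,227) with its index pointing to the jaw, between the open fingers. Now I'll grip the knob.

Call:
{"name": "carry_out", "arguments": {"increments": [{"xyz": [-0.1,0,0.9],"turn": [0,0,0],"claw": 1},{"xyz": [0,0,0.9],"turn": [0,0,0],"claw": 1},{"xyz": [0,0,0.9],"turn": [0,0,0],"claw": 1},{"xyz": [0,0,0.9],"turn": [0,0,0],"claw": 1},{"xyz": [0,0,0.8],"turn": [0,0,0],"claw": 1},{"xyz": [0,0,0],"turn": [0,0,0],"claw": -1},{"xyz": [0,0,0],"turn": [0,0,0],"claw": -1},{"xyz": [0,0,0],"turn": [0,0,0],"claw": -1},{"xyz": [0,0,0],"turn": [0,0,0],"claw": -1},{"xyz": [0,0,0],"turn": [0,0,0],"claw": -1}]}}

```text
t: 7.6
tool_pos: [0.5117, -0.2036, 0.0922]
ee_rot: [2.257, 2.182, 0.002]
contact_force: [-0.5, 0.5, 5.0]
grip_width: 0.588
gripper_force: 65.4
```

Call:
{"name": "carry_out", "arguments": {"increments": [{"xyz": [0,0,0],"turn": [0,0,-0.8],"claw": -1},{"xyz": [0,0,0],"turn": [0,0,-0.8],"claw": -1},{"xyz": [0,0,0],"turn": [0,0,-0.8],"claw": -1},{"xyz": [0,0,0],"turn": [0,0,-0.8],"claw": -1},{"xyz": [0,0,0],"turn": [0,0,-0.8],"claw": -1}]}}

```text
t: 8.1
tool_pos: [0.5119, -0.2036, 0.0922]
ee_rot: [1.668, 2.659, 0.001]
contact_force: [1.9, 1.4, 4.2]
grip_width: 0.589
gripper_force: 65.5
```

Run:
```python
from h import *
s=ctrl.sense(); print(s['torque'],s['contact_force'],s['q'][5],s['grip_width'])
```

```text
[ 0.1452495  -0.10935633 -0.02966144] [1.94671029 1.40615041 4.24776654] -0.8907468661235441 0.5891071274883459
```

Call:
{"name": "carry_out", "arguments": {"increments": [{"xyz": [0,0,0],"turn": [0,0,-0.8],"claw": -1},{"xyz": [0,0,0],"turn": [0,0,-0.8],"claw": -1},{"xyz": [0,0,0],"turn": [0,0,-0.8],"claw": -1},{"xyz": [0,0,0],"turn": [0,0,-0.8],"claw": -1},{"xyz": [0,0,0],"turn": [0,0,-0.6],"claw": -1}]}}

```text
t: 8.6
tool_pos: [0.512, -0.2035, 0.0922]
ee_rot: [1.024, 2.966, 0.001]
contact_force: [2.4, 0.3, 3.1]
grip_width: 0.589
gripper_force: 65.6
```

Run:
```python
from h import *
s=ctrl.sense(); print(s['torque'],s['contact_force'],s['q'][5],s['grip_width'])
```

```text
[ 0.25541318 -0.24299286 -0.02923906] [2.42622713 0.2929168  3.12110983] -1.346421778190227 0.5891038387731616
```

Call:
{"name": "carry_out", "arguments": {"increments": [{"xyz": [0,0,0],"turn": [0,0,-0.5],"claw": -1},{"xyz": [0,0,0],"turn": [0,0,-0.5],"claw": -1},{"xyz": [0,0,0],"turn": [0,0,0],"claw": -1}]}}

```text
t: 8.9
tool_pos: [0.512, -0.2034, 0.0922]
ee_rot: [0.849, 3.021, 0.001]
contact_force: [1.8, 1.5, 4.9]
grip_width: 0.588
gripper_force: 65.7
```

Run:
```python
from h import *
s=ctrl.sense(); print(s['torque'],s['contact_force'],s['q'][5],s['grip_width'])
```

```text
[ 0.39615873 -0.32253316  0.02647866] [1.83637477 1.4685743  4.94108455] -1.4633562895988996 0.5879376653879426
```

Call:
{"name": "carry_out", "arguments": {"increments": [{"xyz": [0,0,0],"turn": [0,0,-0.5],"claw": -1},{"xyz": [0,0,0],"turn": [0,0,-0.5],"claw": -1},{"xyz": [0,0,0],"turn": [0,0,0],"claw": -1}]}}

```text
t: 9.2
tool_pos: [0.5121, -0.2034, 0.0922]
ee_rot: [0.667, 3.066, 0.0]
contact_force: [1.5, 2.3, 5.1]
grip_width: 0.592
gripper_force: 65.8
```

Run:
```python
from h import *
s=ctrl.sense(); print(s['torque'],s['contact_force'],s['q'][5],s['grip_width'])
```

```text
[ 0.42061134 -0.30182367 -0.02509097] [1.50536662 2.27267646 5.14825878] -1.582667738617101 0.5921636723590648
```

Call:
{"name": "carry_out", "arguments": {"increments": [{"xyz": [0,0,0],"turn": [0,0,-0.5],"claw": -1},{"xyz": [0,0,0],"turn": [0,0,-0.5],"claw": -1},{"xyz": [0,0,0],"turn": [0,0,0],"claw": -1}]}}

```text
t: 9.5
tool_pos: [0.5121, -0.2033, 0.0922]
ee_rot: [0.482, 3.101, 0.0]
contact_force: [1.7, 1.6, 4.9]
grip_width: 0.588
gripper_force: 65.8
```

Run:
```python
from h import *
s=ctrl.sense(); print(s['torque'],s['contact_force'],s['q'][5],s['grip_width'])
p,d,c,T=cam('top')
lining(p,d,c,T,(.515,),-.15,-.075,'pad')
```

```text
[ 0.52720062 -0.37979807  0.0324634 ] [1.65728134 1.632812   4.8802919 ] -1.7026770623897065 0.5881222623358269
pad 5 line pt [ 0.5439 -0.1095] yaw 0.1139 x range 0.5349 0.5546 ymean -0.1095
```

Call:
{"name": "carry_out", "arguments": {"increments": [{"xyz": [0,0,0],"turn": [0,0,-0.4],"claw": -1},{"xyz": [0,0,0],"turn": [0,0,-0.4],"claw": -1},{"xyz": [0,0,0],"turn": [0,0,0],"claw": -1}]}}

```text
t: 9.85
tool_pos: [0.5121, -0.2033, 0.0922]
ee_rot: [0.333, 3.12, 0.0]
contact_force: [2.6, 1.8, 5.6]
grip_width: 0.587
gripper_force: 65.8
```

Run:
```python
from h import *
s=ctrl.sense(); print(s['torque'],s['contact_force'],s['q'][5],s['grip_width'])
```

```text
[ 0.5138825  -0.35768037  0.03541383] [2.56383451 1.80512606 5.5523839 ] -1.7983240579516104 0.5870449037653797
```

Call:
{"name": "carry_out", "arguments": {"increments": [{"xyz": [0,0,0],"turn": [0,0,-0.4],"claw": -1},{"xyz": [0,0,0],"turn": [0,0,-0.3],"claw": -1},{"xyz": [0,0,0],"turn": [0,0,0],"claw": -1}]}}

```text
t: 10.15
tool_pos: [0.5133, -0.2034, 0.0922]
ee_rot: [0.203, 3.128, -0.001]
contact_force: [7.3, 1.4, 1.9]
grip_width: 0.586
gripper_force: 65.5
```

Run:
```python
from h import *
s=ctrl.sense(); print(s['torque'],s['contact_force'],s['q'][5],s['grip_width'])
```

```text
[ 0.34168365 -1.40384749  0.02740298] [7.32584201 1.42196632 1.94338473] -1.8816697384284098 0.5861835241448179
```

Call:
{"name": "carry_out", "arguments": {"increments": [{"xyz": [0,0,0],"turn": [0,0,0],"claw": 1},{"xyz": [0,0,0],"turn": [0,0,0],"claw": 1},{"xyz": [0,0,0],"turn": [0,0,0],"claw": 1},{"xyz": [0,0,-0.9],"turn": [0,0,0],"claw": 1},{"xyz": [0,0,-0.9],"turn": [0,0,0],"claw": 1},{"xyz": [0.5,0,-0.9],"turn": [0,0,0],"claw": 1},{"xyz": [0.9,0,-0.9],"turn": [0,0,0],"claw": 1},{"xyz": [0.9,0,-0.9],"turn": [0,0,0],"claw": 1},{"xyz": [0.9,0,-0.9],"turn": [0,0,0],"claw": 1},{"xyz": [0,0,-0.5],"turn": [0,0,0],"claw": 1},{"xyz": [0,0,0],"turn": [0,0,0],"claw": 1}]}}

```text
t: 11.25
tool_pos: [0.4321, -0.1936, 0.2403]
ee_rot: [0.203, 3.131, -0.003]
contact_force: [0.1, 0.6, -0.0]
grip_width: 1.0
gripper_force: 0.0
```

Run:
```python
from h import *
go([0.465,-0.38,0.2],0)
p,d,c,T=cam('wrist'); save('w3.png',p); np.savez('w3.npz',p=p,d=d,T=T)
P=cloud(d,c,T); Z=P[...,2]
lining(p,d,c,T,(.515,),-.15,-.07,'pad'); lining(p,d,c,T,(.515,),-.07,-.03,'fixed')
m=(Z>.03)&(Z<.046)&(abs(P[...,0]-.465)<.11)&(abs(P[...,1]+.38)<.05); print('long',m.sum(),cv2.minAreaRect(P[m][:,:2].astype(np.float32)*1000))
m=(np.hypot(P[...,0]-.42,P[...,1]+.22)<.05)&(Z>.1)&(Z<.125); print('ball w',m.sum(),P[m].mean(0))
```

```text
t 11.25 pos [ 0.4321 -0.1936  0.2403] shift units [-2.26 -7.22  1.64] tool y yaw -0.13 tilt [ 0.004 -0.002 -1.   ] q6 -1.934
turn tool z units -1.08
pad 148 line pt [ 0.5148 -0.1099] yaw -0.0558 x range 0.4725 0.5601 ymean -0.1099
fixed 675 line pt [ 0.5101 -0.0552] yaw -0.0553 x range 0.4666 0.5705 ymean -0.055
long 6580 ((466.9437561035156, -382.3135681152344), (47.28078079223633, 160.724609375), 86.95729064941406)
ball w 766 [ 0.41844912 -0.24128658  0.11193733]
```

View pics/w3.png

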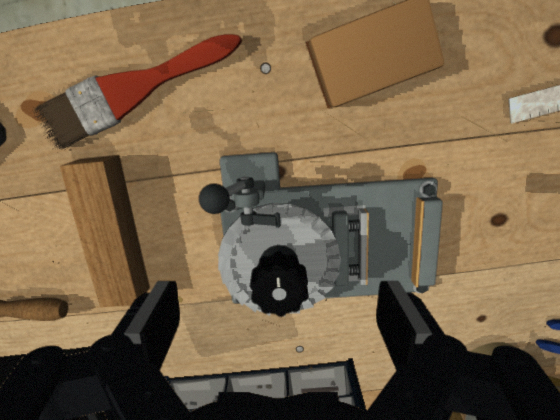

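The jaw is fully open (gap about 54 mm), with the pad lining at column 365 and the fixed lining at column 418. The ball is thrown back at (213,198). Now to fetch the long offcut at (105,230).

Call:
{"name": "carry_out", "arguments": {"increments": [{"xyz": [0,0,0.2],"turn": [0,0,-0.67],"claw": 1},{"xyz": [-0.25,-0.92,0.2],"turn": [0,0,0],"claw": 1},{"xyz": [-0.25,-0.93,0.2],"turn": [0,0,0],"claw": 1},{"xyz": [-0.25,-0.93,0.2],"turn": [0,0,0],"claw": 1},{"xyz": [-0.25,-0.93,0.2],"turn": [0,0,0],"claw": 1},{"xyz": [-0.25,-0.93,0.5],"turn": [0,0,0],"claw": 1},{"xyz": [-0.25,-0.93,1],"turn": [0,0,0],"claw": 1},{"xyz": [-0.25,-0.93,1],"turn": [0,0,0],"claw": 1},{"xyz": [0,-0.92,1],"turn": [0,0,0],"claw": 1},{"xyz": [0,0,0.7],"turn": [0,0,0],"claw": 1},{"xyz": [0,0,0],"turn": [0,0,0],"claw": 1}]}}

```text
t: 12.4
tool_pos: [0.4646, -0.3793, 0.1013]
ee_rot: [-0.077, -3.133, -0.011]
contact_force: [-0.4, 0.5, -1.2]
grip_width: 1.0
gripper_force: 0.0
```

Run:
```python
from h import *
go([0.4665,-0.381,0.0395],-0.05)
p,d,c,T=cam('wrist'); save('w4.png',p)
P=cloud(d,c,T); Z=P[...,2]
m=(Z>.035)&(Z<.042)&(abs(P[...,0]-.465)<.11)&(abs(P[...,1]+.38)<.04); print('long',m.sum(),cv2.minAreaRect(P[m][:,:2].astype(np.float32)*1000))
```

```text
t 12.4 pos [ 0.4646 -0.3793  0.1013] shift units [-0.1  -0.08  2.47] tool y yaw -0.049 tilt [-0.008  0.007 -1.   ] q6 -2.263
turn tool z units 0.01
long 19637 ((466.948974609375, -382.9623107910156), (45.3950080871582, 160.08572387695312), 87.45638275146484)
```

View pics/w4.png

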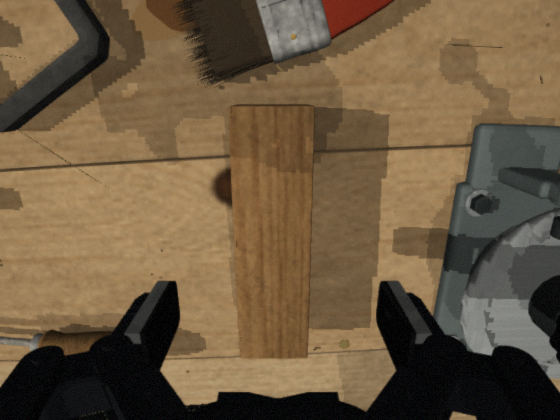

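The offcut sits between the open fingers (column 272, rows 105–357). Nothing lies under the fingertips; the screwdriver at (70,340) is beyond reach.

Call:
{"name": "carry_out", "arguments": {"increments": [{"xyz": [-0.1,-0.15,0.9],"turn": [0,0,0],"claw": 1},{"xyz": [0,0,0.9],"turn": [0,0,0],"claw": 1},{"xyz": [0,0,0.65],"turn": [0,0,0],"claw": 1},{"xyz": [0,0,0],"turn": [0,0,0],"claw": 1},{"xyz": [0,0,0],"turn": [0,0,0],"claw": -1},{"xyz": [0,0,0],"turn": [0,0,0],"claw": -1},{"xyz": [0,0,0],"turn": [0,0,0],"claw": -1},{"xyz": [0,0,0],"turn": [0,0,0],"claw": -1},{"xyz": [0,0,0],"turn": [0,0,0],"claw": -1},{"xyz": [0,0,0],"turn": [0,0,0],"claw": -1}]}}

```text
t: 13.45
tool_pos: [0.4695, -0.3851, 0.049]
ee_rot: [0.076, 3.138, -0.004]
contact_force: [-0.9, 0.7, 6.3]
grip_width: 0.503
gripper_force: 61.8
```

Run:
```python
from h import *
go([0.5187,-0.0816,0.2],-0.055)
```

```text
t 13.45 pos [ 0.4695 -0.3851  0.049 ] shift units [-1.4  12.21 -6.06] tool y yaw -0.048 tilt [ 0.003 -0.002 -1.   ] q6 -2.265
turn tool z units 0.06
```

The grip is 9 mm too high, so I'll regrip deeper.

Call:
{"name": "carry_out", "arguments": {"increments": [{"xyz": [0,0,0],"turn": [0,0,0],"claw": 1},{"xyz": [0,0,0],"turn": [0,0,0],"claw": 1},{"xyz": [0,0,0],"turn": [0,0,0],"claw": 1},{"xyz": [0.08,0.05,0.34],"turn": [0,0,0],"claw": 1},{"xyz": [0,0,0],"turn": [0,0,0],"claw": 1}]}}

```text
t: 13.95
tool_pos: [0.4657, -0.3822, 0.0362]
ee_rot: [-0.076, -3.138, -0.003]
contact_force: [-0.1, 0.6, -0.2]
grip_width: 1.002
gripper_force: 0.0
```

Call:
{"name": "carry_out", "arguments": {"increments": [{"xyz": [0,0,0],"turn": [0,0,0],"claw": -1},{"xyz": [0,0,0],"turn": [0,0,0],"claw": -1},{"xyz": [0,0,0],"turn": [0,0,0],"claw": -1},{"xyz": [0,0,0],"turn": [0,0,0],"claw": -1},{"xyz": [0,0,0],"turn": [0,0,0],"claw": -1},{"xyz": [0,0,0],"turn": [0,0,0],"claw": -1}]}}

```text
t: 14.55
tool_pos: [0.467, -0.3833, 0.0388]
ee_rot: [0.076, 3.14, -0.001]
contact_force: [0.3, -0.4, 1.4]
grip_width: 0.51
gripper_force: 64.6
```

Call:
{"name": "carry_out", "arguments": {"increments": [{"xyz": [0,0,-0.5],"turn": [0,0,0],"claw": -1},{"xyz": [0,0,-0.9],"turn": [0,0,0],"claw": -1},{"xyz": [0,0,-1],"turn": [0,0,0],"claw": -1},{"xyz": [0,0,-1],"turn": [0,0,0],"claw": -1},{"xyz": [0,0.4,-1],"turn": [0,0,0],"claw": -1},{"xyz": [-0.1,0.9,-1],"turn": [0,0,0],"claw": -1},{"xyz": [-0.14,0.95,-0.6],"turn": [0,0,0],"claw": -1},{"xyz": [-0.14,0.95,0],"turn": [0,0,0],"claw": -1},{"xyz": [-0.14,0.95,0],"turn": [0,0,0],"claw": -1},{"xyz": [-0.14,0.95,0],"turn": [0,0,0],"claw": -1},{"xyz": [-0.14,0.95,0],"turn": [0,0,0],"claw": -1},{"xyz": [-0.14,0.95,0],"turn": [0,0,0],"claw": -1}]}}

```text
t: 15.75
tool_pos: [0.4984, -0.2082, 0.1883]
ee_rot: [-0.076, -3.14, -0.001]
contact_force: [0.3, -0.7, -2.7]
grip_width: 0.506
gripper_force: 64.1
```

Call:
{"name": "carry_out", "arguments": {"increments": [{"xyz": [-0.14,0.95,0],"turn": [0,0,0],"claw": -1},{"xyz": [-0.14,0.95,0],"turn": [0,0,0],"claw": -1},{"xyz": [-0.14,0.95,0],"turn": [0,0,0],"claw": -1},{"xyz": [-0.14,0.95,0],"turn": [0,0,0],"claw": -1},{"xyz": [0,0.9,0],"turn": [0,0,0.06],"claw": -1},{"xyz": [0,0.5,0],"turn": [0,0,0],"claw": -1},{"xyz": [0,0,0],"turn": [0,0,0],"claw": -1},{"xyz": [0,0,0],"turn": [0,0,0],"claw": -1},{"xyz": [0,0,0],"turn": [0,0,0],"claw": -1}]}}

```text
t: 16.65
tool_pos: [0.5189, -0.0812, 0.1882]
ee_rot: [-0.089, -3.14, 0.001]
contact_force: [-0.1, -0.5, -2.1]
grip_width: 0.513
gripper_force: 64.1
```

Run:
```python
from h import *
go([0.5187,-0.0816,0.051],-0.055)
p,d,c,T=cam('wrist'); save('w5.png',p)
P=cloud(d,c,T); Z=P[...,2]; z0=ctrl.sense()['tool_pos'][2]
m=(abs(Z-z0)<.008)&(abs(P[...,0]-.5)<.13)&(abs(P[...,1]+.08)<.03); v,u=np.nonzero(m); print(m.sum(),Z[m].mean(),P[m].min(0),P[m].max(0))
lining(p,d,c,T,(.515,),-.15,-.095,'pad')
```

```text
t 16.65 pos [ 0.5189 -0.0812  0.1882] shift units [ 0.   -0.01  5.49] tool y yaw -0.057 tilt [-0. -0. -1.] q6 -1.734
turn tool z units -0.01
34183 0.18833115736065395 [ 0.43786906 -0.1099741   0.18021559] [ 0.5702753  -0.05000039  0.19619658]
pad 13 line pt [ 0.5095 -0.1329] yaw -0.0532 x range 0.4736 0.5486 ymean -0.1329
```

View pics/w5.png

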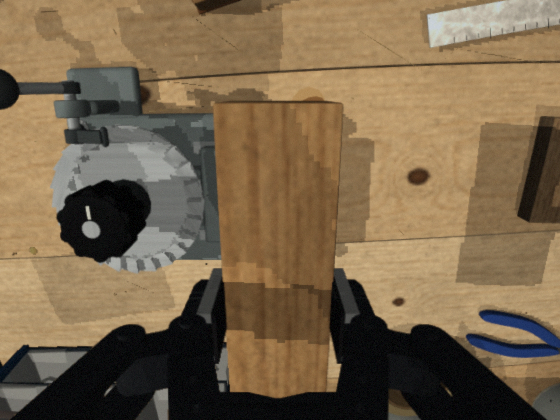

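The offcut is level and centred in the grip, and the clamp's open jaw is hidden underneath it. The poses agree with the seat, so I'll lower it.

Call:
{"name": "carry_out", "arguments": {"increments": [{"xyz": [0,0,0.8],"turn": [0,0,0],"claw": -1},{"xyz": [0,0,0.9],"turn": [0,0,0],"claw": -1},{"xyz": [0,0,0.9],"turn": [0,0,0],"claw": -1},{"xyz": [0,0,0.9],"turn": [0,0,0],"claw": -1},{"xyz": [0,0,0.8],"turn": [0,0,0],"claw": -1},{"xyz": [0,0,0],"turn": [0,0,0],"claw": -1},{"xyz": [0,0,0],"turn": [0,0,0],"claw": -1}]}}

```text
t: 17.4
tool_pos: [0.5189, -0.0808, 0.0809]
ee_rot: [-0.089, -3.14, -0.0]
contact_force: [-0.1, -0.2, -1.8]
grip_width: 0.51
gripper_force: 64.0
```

Run:
```python
from h import *
go([0.5187,-0.0816,0.050],-0.055)
p,d,c,T=cam('wrist'); 
lining(p,d,c,T,(.515,),-.15,-.095,'pad')
```

```text
t 17.4 pos [ 0.5189 -0.0808  0.0809] shift units [ 0.   -0.03  1.24] tool y yaw -0.056 tilt [-0.001  0.    -1.   ] q6 -1.734
turn tool z units -0.01
pad 4 line pt [ 0.5196 -0.1138] yaw -0.0583 x range 0.5059 0.5279 ymean -0.1138
```

Call:
{"name": "carry_out", "arguments": {"increments": [{"xyz": [0,0,0.25],"turn": [0,0,0],"claw": -1},{"xyz": [0,0,0.25],"turn": [0,0,0],"claw": -1},{"xyz": [0,0,0.25],"turn": [0,0,0],"claw": -1},{"xyz": [0,0,0],"turn": [0,0,0],"claw": -1}]}}

```text
t: 17.85
tool_pos: [0.5183, -0.08, 0.0606]
ee_rot: [-0.087, -3.138, -0.001]
contact_force: [0.8, -0.3, -2.0]
grip_width: 0.51
gripper_force: 64.0
```

Call:
{"name": "carry_out", "arguments": {"increments": [{"xyz": [0,-0.05,0.2],"turn": [0,0,0],"claw": -1},{"xyz": [0,0,0.22],"turn": [0,0,0],"claw": -1},{"xyz": [0,0,0],"turn": [0,0,0],"claw": -1}]}}

```text
t: 18.15
tool_pos: [0.519, -0.0815, 0.0511]
ee_rot: [0.087, 3.14, -0.0]
contact_force: [-0.3, 0.6, -1.9]
grip_width: 0.512
gripper_force: 64.2
```

Call:
{"name": "carry_out", "arguments": {"increments": [{"xyz": [0,0,0.06],"turn": [0,0,0],"claw": -1},{"xyz": [0,0,0],"turn": [0,0,0],"claw": -1}]}}

```text
t: 18.35
tool_pos: [0.519, -0.0815, 0.0508]
ee_rot: [0.087, 3.14, -0.0]
contact_force: [-3.1, 0.2, 4.9]
grip_width: 0.508
gripper_force: 64.6
```

Call:
{"name": "carry_out", "arguments": {"increments": [{"xyz": [0,0,0],"turn": [0,0,0],"claw": 0.5},{"xyz": [0,0,0],"turn": [0,0,0],"claw": 0.5},{"xyz": [0,0,0],"turn": [0,0,0],"claw": 0.5},{"xyz": [0,0,-0.5],"turn": [0,0,0],"claw": 0.5},{"xyz": [0,0,-1],"turn": [0,0,0],"claw": 0.5},{"xyz": [0,0,-1],"turn": [0,0,0],"claw": 0},{"xyz": [0,0,-1],"turn": [0,0,0],"claw": -1},{"xyz": [0.5,-0.5,-1],"turn": [0,0,0],"claw": -1},{"xyz": [0.5,-0.9,-1],"turn": [0,0,0],"claw": -1},{"xyz": [0.5,-0.9,-0.5],"turn": [0,0,0],"claw": -1},{"xyz": [0.5,-0.9,0],"turn": [0,0,0],"claw": -1},{"xyz": [0.5,-0.9,0],"turn": [0,0,0],"claw": -1}]}}

```text
t: 19.55
tool_pos: [0.4506, -0.1812, 0.202]
ee_rot: [0.087, 3.138, -0.002]
contact_force: [1.3, -0.1, -0.3]
grip_width: -0.001
gripper_force: 0.0
```

Run:
```python
from h import *
go([0.4186,-0.2804,0.108],-0.055)
p,d,c,T=cam('wrist'); save('w6.png',p)
P=cloud(d,c,T); Z=P[...,2]
m=(Z>.045)&(Z<.055)&(abs(P[...,0]-.52)<.12)&(abs(P[...,1]+.08)<.035); print('long',m.sum(),Z[m].mean(),cv2.minAreaRect(P[m][:,:2].astype(np.float32)*1000))
```

```text
t 19.55 pos [ 0.4506 -0.1812  0.202 ] shift units [ 1.07 -4.03  3.76] tool y yaw -0.055 tilt [ 0.003 -0.001 -1.   ] q6 -1.968
turn tool z units -0.0
long 7935 0.05090460413742092 ((518.36376953125, -82.30433654785156), (46.082828521728516, 160.15573120117188), 87.14667510986328)
```

Call:
{"name": "carry_out", "arguments": {"increments": [{"xyz": [0.3,-1,0],"turn": [0,0,0],"claw": -1},{"xyz": [0.3,-1,0],"turn": [0,0,0],"claw": -1},{"xyz": [0.3,-1,0],"turn": [0,0,0],"claw": -1},{"xyz": [0.15,-1,0],"turn": [0,0,0],"claw": -1},{"xyz": [0,0,0.9],"turn": [0,0,0],"claw": -1},{"xyz": [0,0,1],"turn": [0,0,0],"claw": -1},{"xyz": [0,0,1],"turn": [0,0,0],"claw": -1},{"xyz": [0,0,0.85],"turn": [0,0,0],"claw": -1},{"xyz": [0,0,0],"turn": [0,0,0],"claw": -1},{"xyz": [0,0,0],"turn": [0,0,0],"claw": -1}]}}

```text
t: 20.6
tool_pos: [0.4192, -0.2787, 0.1071]
ee_rot: [0.087, 3.14, -0.0]
contact_force: [1.0, -1.0, -0.4]
grip_width: -0.002
gripper_force: 0.0
```

Call:
{"name": "carry_out", "arguments": {"increments": [{"xyz": [0,0.4,0],"turn": [0,0,0],"claw": -1},{"xyz": [0,0.4,0],"turn": [0,0,0],"claw": -1},{"xyz": [0,0.4,0],"turn": [0,0,0],"claw": -1},{"xyz": [0,0.4,0],"turn": [0,0,0],"claw": -1},{"xyz": [0,0.1,0],"turn": [0,0,0],"claw": -1},{"xyz": [0,0,0],"turn": [0,0,0],"claw": -1}]}}

```text
t: 21.2
tool_pos: [0.4216, -0.2356, 0.1063]
ee_rot: [0.086, 3.14, -0.0]
contact_force: [-0.5, -0.3, 0.8]
grip_width: -0.005
gripper_force: 0.0
```

Call:
{"name": "carry_out", "arguments": {"increments": [{"xyz": [0,-0.4,0],"turn": [0,0,0],"claw": -1},{"xyz": [0,-0.3,-0.6],"turn": [0,0,0],"claw": -1},{"xyz": [0,0,-1],"turn": [0,0,0],"claw": -1},{"xyz": [0,0,-1],"turn": [0,0,0],"claw": -1},{"xyz": [0,0,-1],"turn": [0,0,0],"claw": 1},{"xyz": [0,0,-0.2],"turn": [0,0,0],"claw": 1},{"xyz": [0,0,0],"turn": [0,0,0],"claw": 1}]}}

```text
t: 21.9
tool_pos: [0.4208, -0.2548, 0.2026]
ee_rot: [0.089, 3.138, -0.002]
contact_force: [-0.7, 0.6, -0.3]
grip_width: 0.511
gripper_force: 0.0
```

Run:
```python
from h import *
go([0.512,-0.2034,0.2],-0.055)
p,d,c,T=cam('wrist'); save('w7.png',p)
P=cloud(d,c,T); Z=P[...,2]
m=(np.hypot(P[...,0]-.42,P[...,1]+.22)<.05)&(Z>.1)&(Z<.125); print('ball',m.sum(),P[m].mean(0))
```

```text
t 21.9 pos [ 0.4208 -0.2548  0.2026] shift units [-3.53  2.26  0.11] tool y yaw -0.057 tilt [ 0.002 -0.002 -1.   ] q6 -2.128
turn tool z units -0.01
ball 1012 [ 0.41976271 -0.20756966  0.11359776]
```

Call:
{"name": "carry_out", "arguments": {"increments": [{"xyz": [-0.9,0.56,0],"turn": [0,0,0],"claw": 1},{"xyz": [-0.9,0.56,0],"turn": [0,0,0],"claw": 1},{"xyz": [-0.9,0.56,0],"turn": [0,0,0],"claw": 1},{"xyz": [-0.83,0.56,0.6],"turn": [0,0,0],"claw": 1},{"xyz": [0,0,0.9],"turn": [0,0,0],"claw": 1},{"xyz": [0,0,1],"turn": [0,0,0],"claw": 1},{"xyz": [0,0,1],"turn": [0,0,0],"claw": 1},{"xyz": [0,0,0.9],"turn": [0,0,0],"claw": 1},{"xyz": [0,0,0],"turn": [0,0,0],"claw": 1},{"xyz": [0,0,0],"turn": [0,0,0],"claw": 1}]}}

```text
t: 22.95
tool_pos: [0.5109, -0.2025, 0.0901]
ee_rot: [-0.087, -3.138, -0.002]
contact_force: [0.6, -0.3, 1.4]
grip_width: 1.001
gripper_force: 0.0
```

Run:
```python
from h import *
go([0.512,-0.2034,0.09],-0.055)
```

```text
t 22.95 pos [ 0.5109 -0.2025  0.0901] shift units [-0.04 -0.03  0.  ] tool y yaw -0.056 tilt [-0.003  0.001 -1.   ] q6 -1.954
turn tool z units -0.01
```

Call:
{"name": "carry_out", "arguments": {"increments": [{"xyz": [0,0,0],"turn": [0,0,0],"claw": -1},{"xyz": [0,0,0],"turn": [0,0,0],"claw": -1},{"xyz": [0,0,0],"turn": [0,0,0],"claw": -1},{"xyz": [0,0,0],"turn": [0,0,0],"claw": -1},{"xyz": [0,0,0],"turn": [0,0,0],"claw": -1}]}}

```text
t: 23.45
tool_pos: [0.5123, -0.2032, 0.0932]
ee_rot: [0.087, 3.138, -0.002]
contact_force: [-1.2, -0.5, 5.3]
grip_width: 0.587
gripper_force: 63.0
```

Run:
```python
from h import *
go([0.512,-0.2034,0.09],-0.055); s=ctrl.sense(); print(s['torque'],s['contact_force'],s['grip_width'])
```

```text
t 23.45 pos [ 0.5123 -0.2032  0.0932] shift units [ 0.01 -0.01  0.13] tool y yaw -0.056 tilt [ 0.002 -0.001 -1.   ] q6 -1.954
turn tool z units -0.01
[0.02243016 0.17873351 0.00893498] [-1.22248611 -0.51791669  5.34934843] 0.5874515342639597
```

Call:
{"name": "carry_out", "arguments": {"increments": [{"xyz": [0,0,0],"turn": [0,0,0.7],"claw": -1},{"xyz": [0,0,0],"turn": [0,0,0.7],"claw": -1},{"xyz": [0,0,0],"turn": [0,0,0.7],"claw": -1},{"xyz": [0,0,0],"turn": [0,0,0.7],"claw": -1},{"xyz": [0,0,0],"turn": [0,0,0.7],"claw": -1},{"xyz": [0,0,0],"turn": [0,0,0.7],"claw": -1},{"xyz": [0,0,0],"turn": [0,0,0.7],"claw": -1},{"xyz": [0,0,0],"turn": [0,0,0.7],"claw": -1},{"xyz": [0,0,0],"turn": [0,0,0.7],"claw": -1},{"xyz": [0,0,0],"turn": [0,0,0.7],"claw": -1},{"xyz": [0,0,0],"turn": [0,0,0.7],"claw": -1},{"xyz": [0,0,0],"turn": [0,0,0],"claw": -1}]}}

```text
t: 24.65
tool_pos: [0.5121, -0.2037, 0.0932]
ee_rot: [1.48, 2.768, -0.002]
contact_force: [-2.0, -0.2, 6.7]
grip_width: 0.59
gripper_force: 63.5
```

Run:
```python
from h import *
go([0.512,-0.2034,0.09],-0.055); s=ctrl.sense(); print(s['torque'],s['contact_force'],s['grip_width'],'turned',s['q'][5]+1.954)
p,d,c,T=cam('top'); P=cloud(d,c,T); Z=P[...,2]
m=(Z>.045)&(Z<.055)&(abs(P[...,0]-.52)<.12)&(abs(P[...,1]+.08)<.035); print('long',m.sum(),cv2.minAreaRect(P[m][:,:2].astype(np.float32)*1000))
```

```text
t 24.65 pos [ 0.5121 -0.2037  0.0932] shift units [0.01 0.   0.13] tool y yaw -0.982 tilt [ 0.002 -0.002 -1.   ] q6 -1.028
turn tool z units -7.73
[-0.29004866  0.53830162  0.01455963] [-1.96217651 -0.18371319  6.7066148 ] 0.5899209209411177 turned 0.9260601229287648
long 807 ((518.5208740234375, -77.16734313964844), (44.98468780517578, 160.42459106445312), 86.56989288330078)
```

Call:
{"name": "carry_out", "arguments": {"increments": [{"xyz": [0,0,0],"turn": [0,0,0.5],"claw": -1},{"xyz": [0,0,0],"turn": [0,0,0.5],"claw": -1},{"xyz": [0,0,0],"turn": [0,0,0.5],"claw": -1},{"xyz": [0,0,0],"turn": [0,0,0.5],"claw": -1},{"xyz": [0,0,0],"turn": [0,0,0.5],"claw": -1},{"xyz": [0,0,0],"turn": [0,0,0.5],"claw": -1},{"xyz": [0,0,0],"turn": [0,0,0.5],"claw": -1},{"xyz": [0,0,0],"turn": [0,0,0.5],"claw": -1},{"xyz": [0,0,0],"turn": [0,0,0.5],"claw": -1},{"xyz": [0,0,0],"turn": [0,0,0.5],"claw": -1},{"xyz": [0,0,0],"turn": [0,0,0.5],"claw": -1},{"xyz": [0,0,0],"turn": [0,0,0],"claw": -1}]}}

```text
t: 25.9
tool_pos: [0.5117, -0.2038, 0.0932]
ee_rot: [2.297, 2.14, -0.002]
contact_force: [-3.9, -2.5, 6.5]
grip_width: 0.588
gripper_force: 63.5
```

Run:
```python
from h import *
go([0.512,-0.2034,0.09],-0.055); s=ctrl.sense(); print(s['torque'],s['contact_force'],s['grip_width'],'turned',s['q'][5]+1.954)
```

```text
t 25.9 pos [ 0.5117 -0.2038  0.0932] shift units [0.02 0.01 0.13] tool y yaw -1.642 tilt [ 0.001 -0.002 -1.   ] q6 -0.369
turn tool z units 12.96
[-0.25953273  0.87880389  0.08167081] [-3.89695879 -2.52540866  6.5235576 ] 0.5881037916868561 turned 1.5852326965512087
```

Call:
{"name": "carry_out", "arguments": {"increments": [{"xyz": [0,0,0],"turn": [0,0,0.4],"claw": -1},{"xyz": [0,0,0],"turn": [0,0,0],"claw": -1},{"xyz": [0,0,0],"turn": [0,0,0],"claw": 1},{"xyz": [0,0,0],"turn": [0,0,0],"claw": 1},{"xyz": [0,0,0],"turn": [0,0,0],"claw": 1},{"xyz": [0,0,-0.8],"turn": [0,0,0],"claw": 1},{"xyz": [0,0,-1],"turn": [0,0,0],"claw": 1},{"xyz": [0,0,-1],"turn": [0,0,0],"claw": 1},{"xyz": [0,0,-1],"turn": [0,0,0],"claw": 1},{"xyz": [0,0,-0.6],"turn": [0,0,0],"claw": 1},{"xyz": [0,0,0],"turn": [0,0,0],"claw": 1},{"xyz": [0,0,0],"turn": [0,0,0],"claw": 1}]}}

```text
t: 27.1
tool_pos: [0.5116, -0.2027, 0.2003]
ee_rot: [-2.347, -2.088, 0.0]
contact_force: [-0.6, 0.5, 0.1]
grip_width: 1.001
gripper_force: 0.0
```

```bash
cat >> h.py <<'E'
def index(p,d,c,T):
    P=cloud(d,c,T); Z=P[...,2]; m=(np.hypot(P[...,0]-.512,P[...,1]+.2034)<.022)&(Z>.09)
    v,u=np.nonzero(m&(p.min(2)>120)); X=plane(c,T,np.c_[u,v],.102)[:,:2]
    q=X-np.array([.512,-.2034]); r=np.hypot(*q.T); far=q[(r>.008)]
    print('index n',len(far),'dir deg',np.degrees(np.arctan2(*far.mean(0)[::-1])) if len(far) else None,'centroid hub',q[r<.007].mean(0))
E
python3 - <<'E'
from h import *
go([0.512,-0.2034,0.09],-0.055)
p,d,c,T=cam('wrist'); save('w8.png',p); np.savez('w8.npz',p=p,d=d,T=T)
P=cloud(d,c,T); Z=P[...,2]
z=np.load('w3.npz'); index(z['p'],z['d'],c,z['T']); index(p,d,c,T)
m=(np.hypot(P[...,0]-.42,P[...,1]+.22)<.05)&(Z>.1)&(Z<.125); print('ball',m.sum(),P[m].mean(0))
m=(Z>.045)&(Z<.055)&(abs(P[...,0]-.52)<.12)&(abs(P[...,1]+.08)<.035); print('long',m.sum(),cv2.minAreaRect(P[m][:,:2].astype(np.float32)*1000))
E
```

```text
t 27.1 pos [ 0.5116 -0.2027  0.2003] shift units [-0.03  0.02  4.41] tool y yaw -1.688 tilt [-0.001  0.    -1.   ] q6 -0.322
turn tool z units 12.58
index n 16 dir deg 178.94321189739637 centroid hub [ 0.00105842 -0.00038709]
index n 28 dir deg 96.22092423191071 centroid hub [ 0.00011987 -0.00095924]
ball 990 [ 0.42631054 -0.19831361  0.11058051]
long 14595 ((519.510009765625, -78.6244888305664), (45.6536750793457, 160.41050720214844), 86.70514678955078)
```

View pics/w8.png

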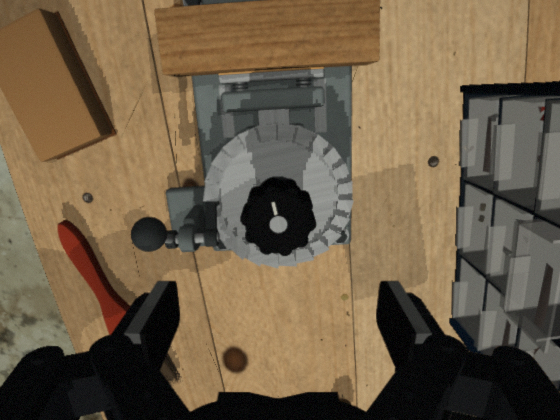

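The offcut lies against the jaws and the ball is back in (149,234). The knob index points from (278,225) to (274,204), near its starting angle (about 1.4 rad). For a direct check of the pad, I'll compare the spring gap with the pad-out view.

Run:
```python
from h import *
a=cv2.imread('pics/w2.png')[52:122,200:360]; b=cv2.imread('pics/w8.png')[52:122,200:360]
cv2.imwrite('pics/cmp.png',np.vstack([cv2.resize(x,None,fx=4,fy=4,interpolation=cv2.INTER_CUBIC) for x in(a,b)]))
c=vision.get_calibration('wrist')
for n in('w3','w8'):
    z=np.load(n+'.npz'); P=cloud(z['d'],c,z['T']); q=P-np.array([.512,-.2034,0]); cx=q[...,0]*.9985-q[...,1]*.055; cy=q[...,0]*.055+q[...,1]*.9985
    for x0 in (-.03,0,.03):
        m=(abs(cx-x0)<.003)&(cy>.055)&(cy<.16); o=np.argsort(cy[m]); Y=cy[m][o]*1000; Zs=P[...,2][m][o]*1000
        print(n,x0,[f'{a}:{np.median(Zs[(Y>=a)&(Y<a+3)]):.0f}' for a in range(57,110,3) if ((Y>=a)&(Y<a+3)).any()])
```

```text
w3 -0.03 ['57:26', '60:30', '63:29', '66:29', '69:29', '72:28', '75:25', '78:22', '81:23', '84:25', '87:30', '90:29', '93:29', '96:13', '99:13', '102:13', '105:13', '108:13']
w3 0 ['57:47', '60:48', '63:30', '66:29', '69:29', '72:28', '75:13', '78:13', '81:13', '84:20', '87:29', '90:30', '93:28', '96:14', '99:13', '102:13', '105:13', '108:13']
w3 0.03 ['60:30', '63:29', '66:29', '69:29', '72:28', '75:26', '78:28', '81:27', '84:28', '87:30', '90:30', '93:30', '96:13', '99:13', '102:13', '105:13', '108:13']
w8 -0.03 ['57:14', '60:13', '63:13', '66:13', '69:13', '72:29', '75:30', '78:30', '81:29', '84:29', '87:26', '90:24', '93:28', '96:30', '99:29', '102:50', '105:51', '108:51']
w8 0 ['57:45', '60:26', '63:25', '66:25', '69:25', '72:29', '75:29', '78:29', '81:29', '84:29', '87:13', '90:13', '93:27', '96:29', '99:29', '102:50', '105:51', '108:51']
w8 0.03 ['57:13', '60:13', '63:13', '66:13', '69:13', '72:29', '75:30', '78:29', '81:29', '84:29', '87:26', '90:26', '93:28', '96:29', '99:29', '102:50', '105:51', '108:51']
```

View pics/cmp.png

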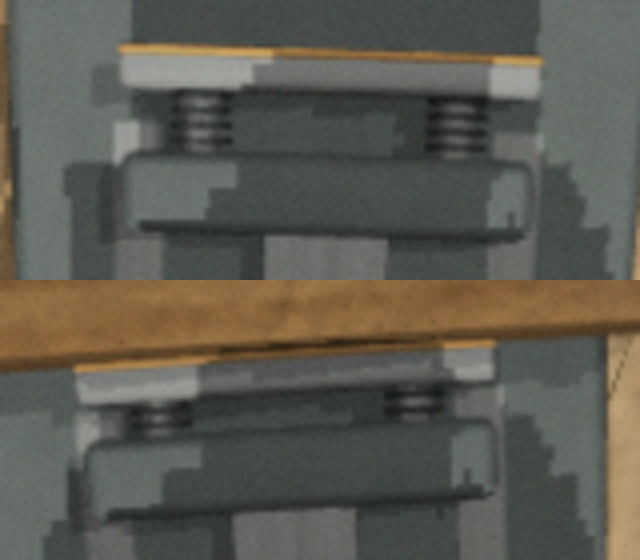

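In the pad-out view (top) the spring gap is about 60 px at 4x. In the current view (bottom) it is about 34 px. That puts the pad about 6 mm in, which is halfway, and the depth profile agrees (gap about 12 mm down to about 6 mm). The pawl is in and the arm is clear, so I'll hand in.

```bash
python3 -c "
from station import job; print(job.sign_off())"
```

```text
the job is handed in; nothing more can be done
None
```

The long offcut is clamped flat and about centred in the jaws, with the pawl in and the pad pushed about 6 of its 12 mm in; the short offcut was left alone and the job is handed in, though the hand-in gave no verdict.

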